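# Feel for the hidden hatch release

## Task

One of the five identical dark wooden squares let into the raised panel in the drawer is really a hidden spring button; feel across them with the fingertips to find the one that gives. Push that one fully in so that the small clear hatch behind the row swings up, and finish while still holding it in so that the hatch stays up. Do not touch the hatch itself, and leave the pot, mold, dish, box and the other kitchen things where they stand.

Things in the scene. Friction and masses are not known exactly. Their poses are not given: they have to be found in the camera images.
- panel: Fixed pale birch panel lying level in the drawer, 230 (x) by 400 (y) by 40 (z) mm, turned about the vertical. Origin: centre of its underside, so its top is 40 mm above it. Five dark 52 mm square inlays lie in a row along the panel's y axis, on the robot's side. All look alike; one, a different one each time, is the button and the other four are rigid.
- row (a point): Middle of the row of inlays, at the height of the panel's top; same axes as the panel. The inlay centres lie at y = -130, -65, 0, 65 and 130 mm from it (x = 0), their tops 1 mm below it. Each sits in a 54 mm square hole with 11 mm of rigid panel between holes, so a fingertip must land wholly inside a square to push it in.
- button (a joint): How far the hidden button is pressed straight down, in m: 0 = flush like the other inlays, 0.006 = fully in, at a hard stop. A spring pushes it back: about 2 to 4 N starts it moving and about 5 to 7 N, with the hatch's weight, brings it fully in. It returns when let go.
- hatch (a joint): Opening angle of the hatch, rad: 0 = shut, level with the panel's top; 0.6 = button fully in. Linked to the button, it drops shut when that is let go. A clear acrylic flap, 85 (x) by 110 (y) by 4 mm, with an orange strip along its near edge, which lies 70 mm beyond the middle of the row (panel's +x). It hinges on its far edge; the near edge rises about 50 mm.
- pot: Loose steel pot, 116 mm across and 85 mm high, two small loop handles, a thermometer probe with a black round head clipped inside its rim (125 mm high in all), standing on the drawer floor. Origin: centre of its underside. Leave alone.
- mold: Loose orange honeycomb mold, 140 by 118 by 30 mm, on the drawer floor. Origin: centre of its underside. Leave alone.
- dish: Loose white and green leaf-shaped ceramic soap dish, 105 by 75 by 16 mm, standing on the panel beside the hatch. Origin: centre of its underside. Leave alone.
- acrylic: Loose open-topped clear acrylic box, 70 by 70 by 45 mm high, standing on the panel beside the hatch. Origin: centre of its underside. Leave alone.
- jar: Loose amber jar with a steel cap, 56 mm across and about 80 mm high, on the drawer floor. Origin: centre of its underside. Leave alone.
- spoon: Loose steel spoon with a wooden handle, lying across the drawer floor beyond the panel. Origin: on its underside, part-way along it. Leave alone.

How it is judged:
At the end, for the whole second after the job is handed in: The fingers hold the hidden button in by more than 4.5 mm of its 6 mm (pressing on it with more than 1 N), and the hatch stands open by more than 0.42 rad (value of joint button above 0.0045 m and value of joint hatch above 0.42 rad and contact force between the fingers and button above 1 N); the arm keeps its last pose, push and grip.
It fails at once if the hatch itself is touched, pried or lifted by the robot (contact force between any of the fingers, the arm and hatch above 1 N).
It fails at once if a bystander (pot, mold, soap dish, acrylic box, jar or spoon) is shifted more than 20 mm, lifted or carried (distance of any of pot, mold, dish, acrylic, jar, spoon from where it was at the start of the episode above 0.02 m).
It fails at once if a bystander is knocked over (angle between any of pot, mold, dish, acrylic, jar's own z axis and vertical above 0.5 rad).
It also fails if it takes over 38 s, if anything falls off the work surface, if the arm or the gripper's body presses on something with over 40 N, if the wrist force passes 120 N, or if a joint passes its speed limit or range.

## Robot

A 7-joint arm with a two-finger parallel gripper is mounted at the origin on the work surface. World frame = base frame: x ahead of the robot, y to its left, z up, the work surface at z = 0. Lengths are in m, angles in rad, forces in N, time in s.
With the tool pointing down it reaches from about 0.425 to 0.925 m from the base axis. Payload 6.8 kg.
Tool frame: the origin (TCP) lies on the centre line of the jaws, within the pads' length; the fingertips stand 17 mm ahead of it and the grasp point (between the pads) lies 2 mm behind it; z points along the fingers, x is the direction in which the jaws open and shut, and the axes are right-handed (so a half turn about z gives the same grasp; the last joint's range is limited). The gripper opens to 85 mm and grips with 20 to 120 N. Pads are 22 mm wide; open, the fingers measure 114 mm over their backs; the gripper's body (76 mm by 85 mm) begins 54 mm behind the grasp point. The pads swing forward as they close: fully open they stand 13 mm farther back than shut.
Start: joints at [-1.307, 0.477, 0.022, 1.555, -0.011, 1.109, -0.083], TCP at [0.245, 0.629, 0.248] pointing down, gripper open.
Joint ranges: [-2.96, 2.96], [-0.34, 2.1], [-1.41, 1.46], [0.24, 2.44], [-1.37, 4.51], [0.17, 1.92], [-2.96, 2.96]. Speed limits (rad/s): [2.39, 2.39, 3.14, 3.14, 3.14, 3.14, 3.14].

## Interface

Orientations are given as a unit quaternion [w, x, y, z].
In Python, from station import status, read_camera, camera_model, bot gives the robot as it stands.
- The arm moves only by the tool arm_command, never from a script. Its argument "series" is a list of rows, each a list of 3 entries, a list of its own where there are three numbers: the finger opening in mm, from 0 to 85.4, then the shift along the tool's x, y, z in mm, then the turn about the tool's z in rad. In form: [[gripper, [dx, dy, dz], roll], ...]. A call has 1 to 8 rows; each row is the pose to reach, as a shift and turn from the pose commanded when the call began, along the tool's axes at that moment; what a row does not reach only later rows make up. A row lasts 1/8 s, in which the tool goes at most 62.5 mm and 10.7 degrees, less where a joint would pass 70% of its speed; a pose out of reach is approached as far as the arm can. A call with a gripper value outside its range is refused whole. The fingers move at their own pace and stop on an object; "squeeze" is the grip in N (left out, the last holds). Time passes only in rows, so rows that repeat a pose let the fingers close. It gives the time, the measured TCP pose, the force and the opening at its end, in the units of the state.
- status.get_obs(): the state, without advancing time (a new reading comes with each control period).
- read_camera(name): name is "scene" or "side" or "wrist"; returns the picture (480x640x3 uint8, blue, green, red); there is no depth.
- camera_model(name): a dict with "fov_y" (degrees; the focal length in pixels is half the picture's height over the tangent of half this angle, whatever the lens; pixels are square), "cx", "cy" (the principal point, pixels), "R" (3x3) and "t" (3): a world point X has camera coordinates R X + t. Camera axes: x right, y down, z forward; pixel columns grow to the right and rows downward; lengths in m; the calibration is good to about 2 mm. The wrist camera is an equidistant fisheye: a pixel r from the principal point sees the ray r / f radians off the axis. A picture is of the moment at which its call begins: read the wrist's pose just before it. camera_model takes no time and is no camera call; for the wrist camera it gives the pose at the moment of the call.
- bot.hand_in(): hands the job in, once; it reports no verdict.
The state is a dict: "t": time; "q": joint angles; "joint_vel": joint speeds; "joint_torque": joint torques, N m; "eef_pos": TCP position; "tool_rot": TCP orientation; "contact_force": force on the tool from outside, world axes, zero at the start; "torque": the same for the moment, N m; "gripper_width": opening from 0.0 (shut) to 1.0 (fully open).
Only numpy, scipy, OpenCV 4.12 (cv2) and the standard library are available. Lean on these libraries where they do the work, as an engineer would, in place of code of your own. Each camera call takes 0.05 s, during which the arm holds its last target.

## Working session

There is one attempt and no reset: what is moved stays moved. The work goes in short steps, Python scripts to look and compute and a tool call to move; the robot and the scene stay as the last step left them, time stands still between calls to the robot, and variables do not carry over. Pictures are saved under pics/ and viewed, and the job is handed in when it is done.

Besides the shell and the picture viewer there is one more tool, called after "Emit:" by a JSON object that holds its "fn" and its "kwargs", one argument or row to a line. arm_command: Moves the arm, as the interface text tells. Its arguments: {"type":"object","properties":{"series":{"type":"array"},"squeeze":{"type":"number"}},"required":["series"]}

```bash
mkdir -p pics
python3 - <<'E'
from station import status, read_camera, camera_model, bot
import cv2
s=status.get_obs()
for k in s: print(k,s[k])
for n in ["scene","side","wrist"]:
    m=camera_model(n); print(n,m)
    cv2.imwrite(f"pics/{n}0.png",read_camera(n))
E
```

```text
t 0.0
q [-1.30712815  0.47777281  0.02237054  1.55644956 -0.01150944  1.1092863
 -0.08311056]
joint_vel [ 4.21223697e-04 -3.82760324e-04  5.60874599e-04 -2.00561317e-03
 -5.55028756e-04 -5.82332318e-05 -1.96031134e-03]
joint_torque [-1.25694944e-03 -5.96450222e+01  1.60766758e+00 -2.81201828e+01
  1.25127530e-02  9.35631950e-03  5.37850852e-06]
eef_pos [0.2450277  0.62836101 0.24734537]
tool_rot [ 5.59599993e-04  8.25615354e-01  5.64232655e-01 -6.96848347e-04]
contact_force [ 0.57696947 -0.07980345 -0.37891354]
torque [-0.00323045 -0.06114409 -0.00601064]
gripper_width 0.9995409232287771
scene {'fov_y': 46.995804521167464, 'cx': 320.9801532420276, 'cy': 249.07794374793838, 'R': array([[ 7.49689609e-04,  9.99994095e-01,  3.35374866e-03],
       [ 7.68928603e-01,  1.56771278e-03, -6.39332734e-01],
       [-6.39334217e-01,  3.05809438e-03, -7.68922888e-01]]), 't': array([-0.0035838 , -0.45136915,  1.68417117])}
side {'fov_y': 42.56110241154425, 'cx': 322.5200107961017, 'cy': 235.71426324785043, 'R': array([[ 0.98601871, -0.16590953,  0.01552819],
       [-0.10972952, -0.71660213, -0.68879664],
       [ 0.12540546,  0.67746248, -0.72478829]]), 't': array([-0.62704095,  0.10121217,  1.59634469])}
wrist {'fov_y': 65.70646984690485, 'cx': 321.17183318239756, 'cy': 235.03939139274223, 'R': array([[ 0.36323034,  0.931695  , -0.00285459],
       [ 0.88167408, -0.34273553,  0.32431955],
       [ 0.30118853, -0.12031952, -0.94594328]]), 't': array([-0.67280495, -0.04354506,  0.38059764])}
```

View pics/scene0.png

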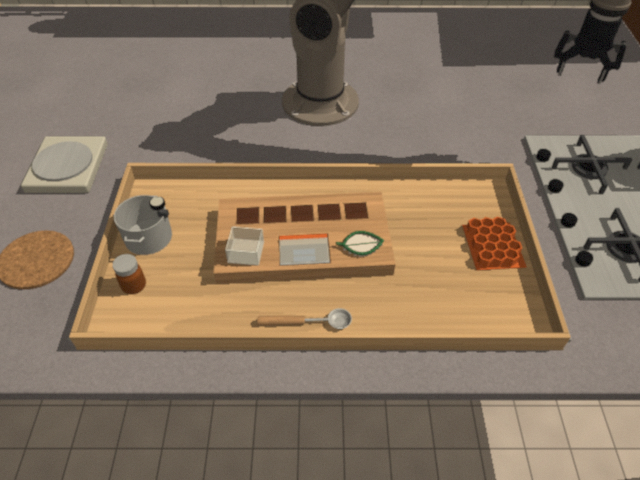

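View pics/side0.png

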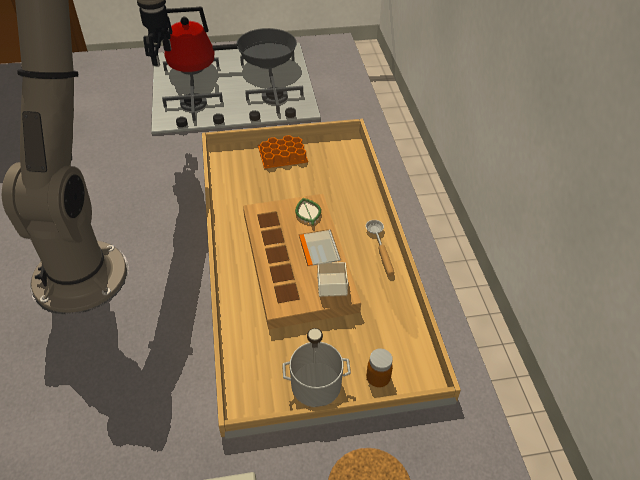

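View pics/wrist0.png

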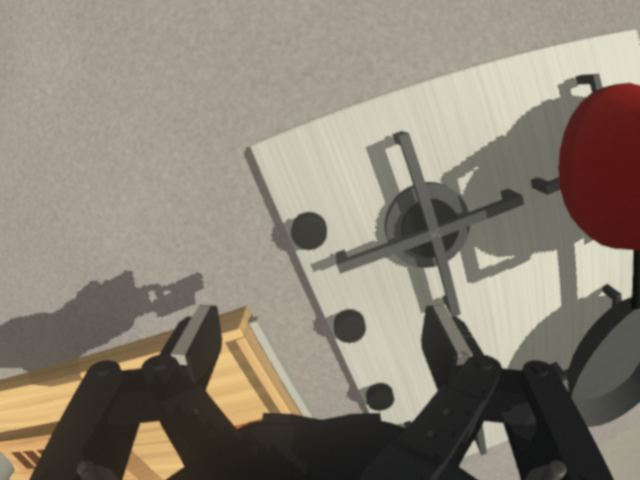

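The scene view shows five dark squares from (247,215) to (356,211). In the side view they run from (288,293) to (268,220). I'll refine the centroids and triangulate them.

```bash
cat > h.py <<'E'
import numpy as np, cv2
from station import status, read_camera, camera_model, bot
def P(n):
    m=camera_model(n); f=240/np.tan(np.radians(m['fov_y']/2))
    K=np.array([[f,0,m['cx']],[0,f,m['cy']],[0,0,1]]); return K,m['R'],m['t']
def proj(n,X):
    K,R,t=P(n); c=R@np.asarray(X,float)+t; c=K@c; return c[:2]/c[2]
def onplane(n,uv,z):
    K,R,t=P(n); d=R.T@np.linalg.inv(K)@np.array([*uv,1.]); C=-R.T@t; return C+d*(z-C[2])/d[2]
E
python3 - <<'E'
from h import *
pts={}
for n,seeds in [("scene",[(247,215),(274,214),(302,213),(329,212),(356,211)]),("side",[(288,293),(283,273),(278,254),(273,236),(268,220)])]:
    im=cv2.imread(f"pics/{n}0.png"); g=im.max(axis=2)
    out=[]
    for s in seeds:
        m=(g<115).astype(np.uint8)
        k,l,st,c=cv2.connectedComponentsWithStats(m,connectivity=4)
        i=l[s[1],s[0]]; out.append(c[i]); print(n,s,g[s[1],s[0]],i,st[i],c[i])
    pts[n]=np.array(out)
Ps=[]
for n in("scene","side"):
    K,R,t=P(n);Ps.append(K@np.c_[R,t])
X=cv2.triangulatePoints(Ps[0],Ps[1],pts["scene"].T,pts["side"].T);X=(X[:3]/X[3]).T
print(X.round(4)); print(np.linalg.norm(np.diff(X,axis=0),axis=1)); print(X.mean(0))
for n in pts:
  Y=np.array([onplane(n,p,X[:,2].mean()) for p in pts[n]]); print(Y.round(4))
d=X[4]-X[0]; print("yaw",np.arctan2(-d[0],d[1]))
for n in("scene","side"):
    im=cv2.imread(f"pics/{n}0.png"); c=pts[n].mean(0).astype(int); a=im[c[1]-80:c[1]+100,c[0]-110:c[0]+110]; cv2.imwrite(f"pics/{n}crop.png",cv2.resize(a,None,fx=3,fy=3,interpolation=2))
E
```

```text
scene (247, 215) 82 54 [237 207  22  17 337] [247.22551929 215.20771513]
scene (274, 214) 83 52 [264 206  22  17 340] [274.42058824 214.09411765]
scene (302, 213) 81 51 [291 205  23  16 330] [301.83939394 212.8030303 ]
scene (329, 212) 82 50 [318 204  23  16 331] [328.7673716  211.64048338]
scene (356, 211) 78 49 [345 203  23  16 331] [355.6223565  210.46223565]
side (288, 293) 97 182 [274 283  25  20 362] [286.26243094 292.70165746]
side (283, 273) 98 168 [270 264  24  19 332] [281.30421687 272.90361446]
side (278, 254) 99 148 [265 246  24  17 302] [276.68543046 254.16225166]
side (273, 236) 100 126 [261 229  23  17 280] [272.23571429 236.5       ]
side (268, 220) 101 116 [258 212  22  16 255] [268.09411765 219.60784314]
[[ 0.516  -0.1733  0.0415]
 [ 0.5117 -0.1083  0.0412]
 [ 0.5074 -0.0429  0.0409]
 [ 0.503   0.022   0.0406]
 [ 0.4989  0.087   0.0407]]
[0.06510928 0.06562731 0.06502959 0.06513496]
[ 0.50740366 -0.04308918  0.04097574]
[[ 0.5159 -0.1736  0.041 ]
 [ 0.5121 -0.1087  0.041 ]
 [ 0.5077 -0.043   0.041 ]
 [ 0.5037  0.0218  0.041 ]
 [ 0.4996  0.0868  0.041 ]]
[[ 0.5159 -0.1726  0.041 ]
 [ 0.5115 -0.1077  0.041 ]
 [ 0.5073 -0.0427  0.041 ]
 [ 0.5029  0.0219  0.041 ]
 [ 0.4987  0.0871  0.041 ]]
yaw 0.06571190338137349
```

View pics/scenecrop.png

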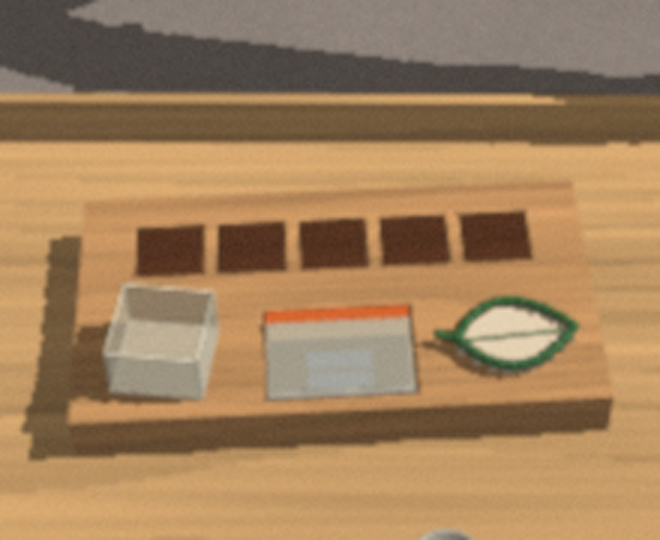

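Square centres are 65 mm apart with z ≈ 0.041 m, which agrees with the spec, and the yaw is 0.066 rad. The hatch and dish lie beyond the row. I'll close the fingers and move over the +y square, turning the jaws in line with the row.

Emit:
{"fn": "arm_command", "kwargs": {
  "series": [
    [0, [-50, 52, 0], -0.1],
    [0, [-90, 95, 0], -0.2],
    [0, [-130, 137, 0], -0.3],
    [0, [-170, 179, 0], -0.4],
    [0, [-210, 221, 0], -0.437],
    [0, [-250, 263, 0], -0.437],
    [0, [-290, 305, 0], -0.437],
    [0, [-330, 347, 0], -0.437]
  ],
  "squeeze": 40
}}

```text
t: 1.15
eef_pos: [0.4491, 0.1935, 0.2484]
tool_rot: [-0.0, 0.684, 0.73, 0.0]
contact_force: [2.9, 0.9, -0.5]
gripper_width: -0.003
```

Emit:
{"fn": "arm_command", "kwargs": {
  "series": [
    [0, [-50, 20, 0], 0],
    [0, [-110, 43, 0], 0],
    [0, [-110, 43, 50], 0],
    [0, [-110, 43, 100], 0],
    [0, [-110, 43, 150], 0],
    [0, [-110, 43, 163], 0],
    [0, [-110, 43, 163], 0],
    [0, [-110, 43, 163], 0]
  ]
}}

```text
t: 2.15
eef_pos: [0.5001, 0.0888, 0.087]
tool_rot: [0.001, 0.684, 0.73, 0.001]
contact_force: [1.1, 0.0, 0.9]
gripper_width: -0.004
```

Run:
```python
from h import *
s=status.get_obs(); print(s['eef_pos'],s['contact_force'],s['gripper_width'])
a=cv2.resize(read_camera("scene")[140:290,240:440],None,fx=3,fy=3,interpolation=2)
b=cv2.resize(read_camera("side")[160:310,200:400],None,fx=3,fy=3,interpolation=2)
cv2.imwrite("pics/a1.png",a);cv2.imwrite("pics/b1.png",b);cv2.imwrite("pics/w1.png",read_camera("wrist"))
```

```text
[0.50006359 0.08880943 0.0870367 ] [1.13924187 0.04293587 0.86157866] -0.003698636322514437
```

View pics/a1.png

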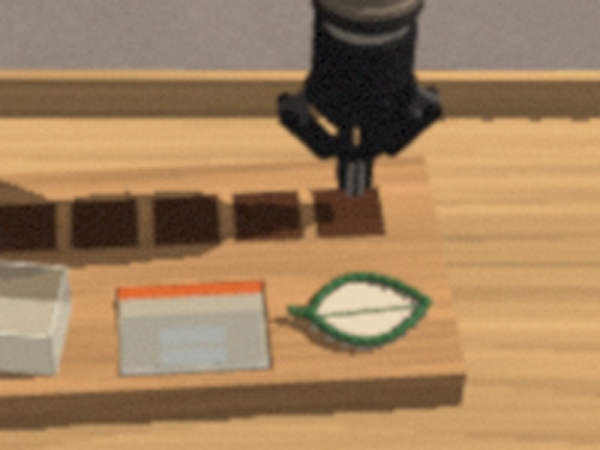

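View pics/b1.png

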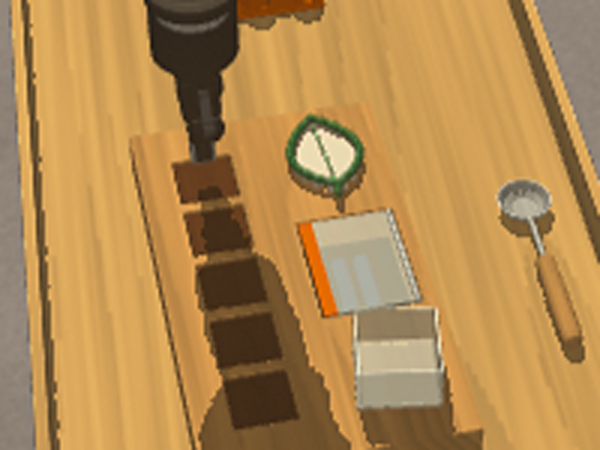

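View pics/w1.png

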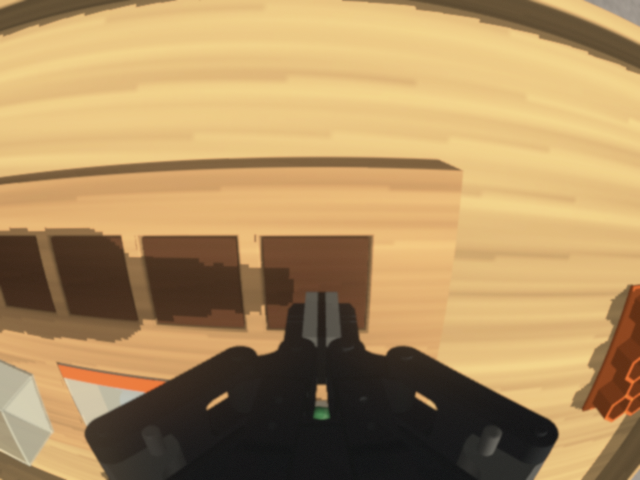

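The fingers are closed over the end square (fingertips at about (322,300) in the wrist view), roughly 29 mm up. I'll feel down.

Emit:
{"fn": "arm_command", "kwargs": {
  "series": [
    [0, [2, -1, 20], 0],
    [0, [2, -1, 24], 0],
    [0, [2, -1, 24], 0],
    [0, [2, -1, 26], 0],
    [0, [2, -1, 26], 0]
  ]
}}

```text
t: 2.92
eef_pos: [0.4977, 0.0904, 0.0596]
tool_rot: [0.0, 0.684, 0.73, 0.0]
contact_force: [-1.1, 0.8, 3.5]
gripper_width: -0.002
```

Emit:
{"fn": "arm_command", "kwargs": {
  "series": [
    [0, [-3, 1, 1], 0],
    [0, [-3, 1, 1], 0]
  ]
}}

```text
t: 3.18
eef_pos: [0.4995, 0.0875, 0.0586]
tool_rot: [0.0, 0.684, 0.73, 0.001]
contact_force: [-1.3, 1.7, 5.0]
gripper_width: 0.001
```

Emit:
{"fn": "arm_command", "kwargs": {
  "series": [
    [0, [0, 0, 1], 0],
    [0, [0, 0, 1], 0]
  ]
}}

```text
t: 3.42
eef_pos: [0.4994, 0.0875, 0.0575]
tool_rot: [0.0, 0.684, 0.73, 0.001]
contact_force: [0.4, 0.6, 4.5]
gripper_width: 0.001
```

Emit:
{"fn": "arm_command", "kwargs": {
  "series": [
    [0, [0, 0, 1.5], 0],
    [0, [0, 0, 1.5], 0]
  ]
}}

```text
t: 3.68
eef_pos: [0.4995, 0.0875, 0.0561]
tool_rot: [0.0, 0.684, 0.73, 0.001]
contact_force: [0.5, 0.9, 5.9]
gripper_width: -0.0
```

Emit:
{"fn": "arm_command", "kwargs": {
  "series": [
    [0, [0, 0, 1], 0],
    [0, [0, 0, 1], 0]
  ]
}}

```text
t: 3.92
eef_pos: [0.4995, 0.0875, 0.0559]
tool_rot: [0.0, 0.684, 0.73, 0.001]
contact_force: [-3.7, 0.4, 16.1]
gripper_width: -0.001
```

Run:
```python
from h import *
a=cv2.resize(read_camera("scene")[140:290,240:440],None,fx=3,fy=3,interpolation=2)
cv2.imwrite("pics/a2.png",a)
```

```text
(no output)
```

View pics/a2.png

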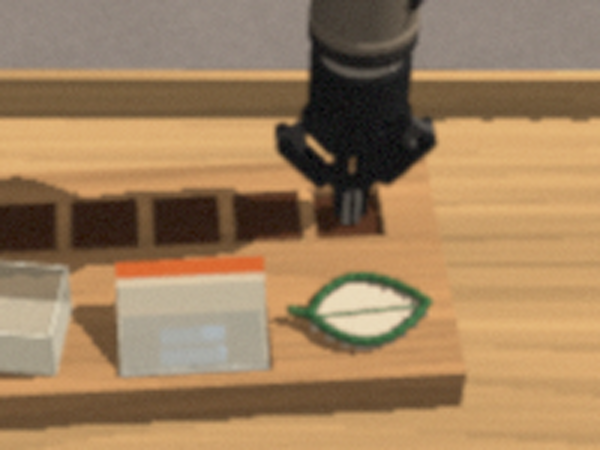

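The hatch has risen: its orange strip went from about y=287 to y=266 in the crop. The force jumped to 16 N with no further travel, so the end stop is reached. I'll check the angle and let it settle.

Emit:
{"fn": "arm_command", "kwargs": {
  "series": [
    [0, [0, 0, 0], 0],
    [0, [0, 0, 0], 0],
    [0, [0, 0, 0], 0],
    [0, [0, 0, 0], 0]
  ]
}}

```text
t: 4.47
eef_pos: [0.4995, 0.0875, 0.0559]
tool_rot: [0.0, 0.684, 0.73, 0.001]
contact_force: [-1.5, 0.3, 15.6]
gripper_width: -0.002
```

Run:
```python
from h import *
s=status.get_obs(); print(s['t'],s['eef_pos'],s['contact_force'])
row=np.array([0.5074,-0.0430,0.042]); yaw=0.0657
ex=np.array([np.cos(yaw),np.sin(yaw),0]); ey=np.array([-np.sin(yaw),np.cos(yaw),0])
im=read_camera("scene"); im2=read_camera("side"); cv2.imwrite("pics/s3.png",im2)
h=cv2.cvtColor(im,cv2.COLOR_BGR2HSV)
m=(cv2.inRange(h,(3,180,180),(15,255,255))); m[:, :260]=0; m[:,350:]=0; m[:200]=0; m[280:]=0
ys,xs=np.nonzero(m); print("strip now",xs.mean(),ys.mean(),xs.min(),xs.max())
h0=cv2.cvtColor(cv2.imread("pics/scene0.png"),cv2.COLOR_BGR2HSV)
m=(cv2.inRange(h0,(3,180,180),(15,255,255))); m[:, :260]=0; m[:,350:]=0; m[:200]=0; m[280:]=0
ys,xs=np.nonzero(m); print("strip start",xs.mean(),ys.mean())
for a in(0,.3,.42,.5,.6):
    r=80; p=row+ex*(155-r*np.cos(a))/1000+np.array([0,0,r*np.sin(a)/1000]); print(a,proj("scene",p))
```

```text
4.475 [0.4995235  0.08751144 0.05591823] [-1.50948701  0.28271179 15.57018809]
strip now 302.2295918367347 228.37244897959184 279 327
strip start 303.0970149253731 235.98507462686567
0 [303.25615463 235.88437694]
0.3 [303.10695669 230.24523682]
0.42 [303.08982041 228.71891668]
0.5 [303.09259732 227.95771762]
0.6 [303.11232248 227.30841432]
```

Run:
```python
from h import *
row=np.array([0.5074,-0.0430,0.042]); yaw=0.0657
ex=np.array([np.cos(yaw),np.sin(yaw),0]); ey=np.array([-np.sin(yaw),np.cos(yaw),0])
for tag,f in(("start","pics/side0.png"),("now","pics/s3.png")):
    im=cv2.imread(f); h=cv2.cvtColor(im,cv2.COLOR_BGR2HSV)
    m=cv2.inRange(h,(3,180,150),(15,255,255)); m[:,:285]=0;m[:,335:]=0;m[:225]=0;m[275:]=0
    ys,xs=np.nonzero(m); print(tag,len(xs),xs.mean(),ys.mean())
for a in(0,.3,.42,.5,.6):
    r=80; p=row+ex*(155-r*np.cos(a))/1000+np.array([0,0,r*np.sin(a)/1000]); print(a,proj("side",p))
im=cv2.imread("pics/s3.png")
for a,c in((0.42,(255,0,0)),(0.6,(0,255,0))):
  pass
cv2.imwrite("pics/s3c.png",cv2.resize(im[180:300,230:390],None,fx=5,fy=5,interpolation=2))
```

```text
start 142 305.3098591549296 249.0211267605634
now 104 311.74038461538464 237.53846153846155
0 [304.95878516 249.34317708]
0.3 [306.26041273 242.98369715]
0.42 [307.5276691  240.40999397]
0.5 [308.6006489  238.71491632]
0.6 [310.18793645 236.64009149]
```

View pics/s3c.png

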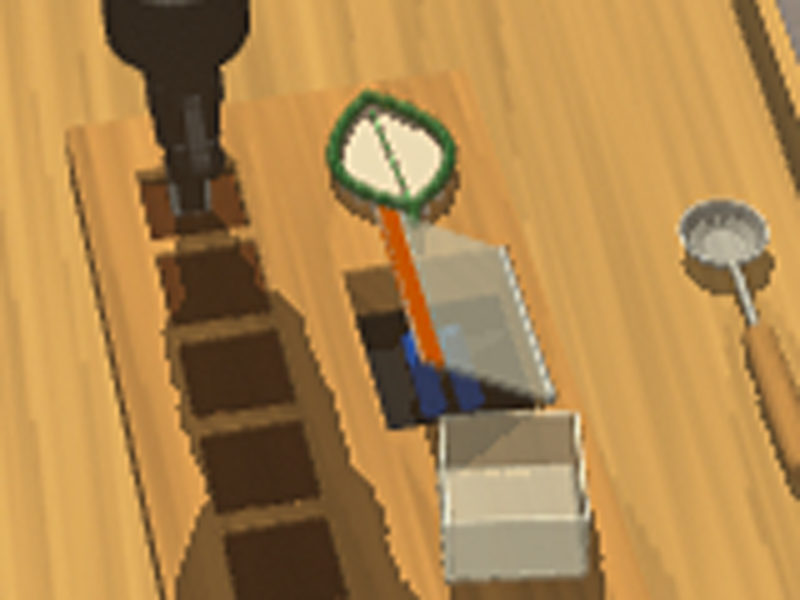

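The side view shows the hatch clearly open at about 0.57–0.6 rad, with the strip running from (385,215) to (432,360) in the crop. The dish and box haven't moved. The force holds steady at about 15.6 N, so I'm handing in.

Run:
```python
from h import *
s=status.get_obs(); print(s['t'],s['eef_pos'],s['contact_force']); print(bot.hand_in())
```

```text
4.575 [0.49949272 0.08752741 0.0558834 ] [-3.08179773  1.30319416 16.02186761]
the job is handed in; nothing more can be done
None
```

The hidden button was the end square on the robot's left (+y), the first one I tried, and I handed the job in at about 4.6 s with it held in.

- **Finding it:** I located the five squares from the scene and side views. I pressed that one with closed fingertips in 1–1.5 mm steps. It gave at about 3.5–6 N, then stopped hard with the force jumping to about 16 N.
- **Button depth:** I did not read it directly. It is inferred from that stop, with the fingertips inside the square and still pressing at about 16 N.
- **Hatch:** it was up at hand-in. The side view measured about 0.57–0.6 rad. The coarser scene view gave only about 0.45 rad, which is less certain but still above the 0.42 needed.
- **Other things:** the fingers stayed well clear of the hatch, and the dish and box looked unmoved in the last pictures. I did not re-check the pot, mold, jar and spoon by measurement, but the arm never came near them.

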